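# Wedge a metal blank tight in the laser-marking fixture

### The arm

A 6-joint arm with a two-finger parallel gripper is mounted at the origin on the work surface. World frame = base frame: x ahead of the robot, y to its left, z up, the work surface at z = 0. Lengths are in mm, angles in rad, forces in N, time in s.
With the tool pointing down it reaches from about 275 to 1000 mm from the base axis. Payload 8.4 kg.
Tool frame: the origin (TCP) lies midway between the tips of the shut fingers; the grasp point (between the pads) lies 19 mm behind it; z points along the fingers, x is the direction in which the jaws open and shut, and the axes are right-handed (so a half turn about z gives the same grasp; the last joint's range is limited). The gripper opens to 85 mm and grips with 20 to 120 N. Pads are 22 mm wide; open, the fingers measure 114 mm over their backs; the gripper's body (76 mm by 85 mm) begins 54 mm behind the grasp point. The pads swing forward as they close: fully open they stand 13 mm farther back than shut.
Start: joints at [1.256, 0.353, 1.633, -0, 1.155, -0.002], TCP at [192.326, 594.675, 196.981] pointing down, gripper open.
Joint ranges: [-2.63, 2.63], [-0.92, 2.1], [0.06, 2.66], [-1.3, 4.44], [0, 2.69], [-3.02, 3.02]. Speed limits (rad/s): [2.22, 2.22, 2.79, 3.14, 3.14, 3.14].

### API

Orientations are given as [roll, pitch, yaw] about the fixed x, y, z axes, in that order (R = Rz(yaw) Ry(pitch) Rx(roll)).
In Python, from rig import sense, grab_frame, camera_model, job gives the robot as it stands.
- The arm moves only by the tool arm_command, never from a script. Its argument "plan" is a list of rows, each an object with "translation": the shift along the tool's x, y, z in cm, a list of three; "twist": the turn about the tool's z in rad; "gripper": the opening, from 0 (shut) to 1 (fully open). A call has exactly 5 rows; each row is the pose to reach, as a shift and turn from the pose measured when the call began, along the tool's axes at that moment; what a row does not reach only later rows make up. A row lasts 1/12 s, in which the tool goes at most 41.7 mm and 7.16 degrees, less where a joint would pass 70% of its speed; a pose out of reach is approached as far as the arm can. A call with a gripper value outside its range is refused whole. The fingers move at their own pace and stop on an object; "squeeze" is the grip in N (left out, the last holds). Time passes only in rows, so rows that repeat a pose let the fingers close, or fill a call up. It gives the time, the measured TCP pose, the force and the opening at its end, in the units of the state.
- sense(): the state, without advancing time (a new reading comes with each control period).
- grab_frame(name): name is "side" or "top" or "wrist"; returns the picture (480x640x3 uint8, blue, green, red); there is no depth.
- camera_model(name): a dict with "fx", "fy", "cx", "cy" (pixels), "pose" (4x4, takes a point from camera to world coordinates). Camera axes: x right, y down, z forward; pixel columns grow to the right and rows downward; lengths in mm; the calibration is good to about 2 mm. The wrist camera is an equidistant fisheye: a pixel r from the principal point sees the ray r / f radians off the axis. A picture is of the moment at which its call begins: read the wrist's pose just before it. camera_model takes no time and is no camera call; for the wrist camera it gives the pose at the moment of the call.
- job.sign_off(): hands the job in, once; it reports no verdict.
The state is a dict: "clock": time; "qpos": joint angles; "qvel": joint speeds; "joint_efforts": joint torques, N m; "eef_pos": TCP position; "tcp_rot": TCP orientation; "contact_force": force on the tool from outside, world axes, zero at the start; "wrist_torque": the same for the moment, N m; "opening": opening from 0.0 (shut) to 1.0 (fully open).
Only numpy, scipy, OpenCV 4.12 (cv2) and the standard library are available. Lean on these libraries where they do the work, as an engineer would, in place of code of your own. Each camera call takes 0.05 s, during which the arm holds its last target.

### The job

A metal blank lies loose in the marking fixture. Lay the orange wedge in the slot between the blank and the angled fence, narrow end first and flat on the fixture's bed, then tap it along the slot until it jams the blank tight against the red sprung pad, and let go of it. Leave the grey parallel strip where it lies.

Things in the scene. Friction and masses are not known exactly. Their poses are not given: they have to be found in the camera images.
- wedge: Loose orange wedge, about 0.15 kg. 100 mm long (y), 22 mm tall; side at x = +12 mm straight, other side slopes from x = -22 mm at the thick end (y = -50) to x = -2 mm at the narrow end (y = +50). On top a parallel grip tab 18 mm thick (x), 40 mm long (y = -30 to +10), z = 22 to 46 mm. Origin on the underside below the tab's mid thickness; z up, +y to the narrow end.
- fixture: Fixed plate; origin on the bench, z up. Bed top z = 12 mm, x -85 to 105, y -155 to 95 mm. On it to z = 30: grey fence, slot face from (x,y) = (-22,-50) to (-2,50); loose silver blank 60 x 80 x 18 mm, centre about (36,0), its side to the fence at x = 4 to 8. The open-topped slot between them is widest at -y. Wedge enters with axes parallel to these, driven to +y.
- pad (a joint): Travel (m) of the red sprung pad beyond the blank, along fixture +x: 0 free, 0.007 bottomed, 1500 N/m; over 0.003 is tight. Wedge origin in the fixture frame: laid at (-13,-95) mm it is loose, 5 mm free each side; it starts pressing the pad near y = -20, is well tight near y = +3, pad bottoms near y = +15. Driving takes 6 N to be tight, 14 N when bottomed. Friction keeps it jammed.
- strip: Loose grey strip, a bystander: parallel sides, 24 mm thick (x), 100 mm long (y), 22 mm tall, with a grip tab on top like the wedge's; origin under its middle. No taper, so it cannot lock.
Things that resemble listed ones, but are neither listed nor needed, are in the scene too. What is meant by the wedge is not green, and is the larger of those in its own colour.

How it is judged:
By the outcome, as a careful person would: the job done as asked, in the order asked, and still so for the second after the job is handed in, with the robot touching nothing.
It also fails if it takes over 58 s, if anything falls off the work surface, if the arm or the gripper's body presses on something with over 40 N, if the wrist force passes 120 N, or if a joint passes its speed limit or range.

## Working session

There is one attempt and no reset: what is moved stays moved. The work goes in short steps, Python scripts to look and compute and a tool call to move; the robot and the scene stay as the last step left them, time stands still between calls to the robot, and variables do not carry over. Pictures are saved under pics/ and viewed, and the job is handed in when it is done.

Besides the shell and the picture viewer there is one more tool, called after "Call:" as name([rows], argument=value, ...), one row to a line, values as JSON. arm_command: Moves the arm, as the interface text tells. Its arguments: {"type":"object","properties":{"plan":{"type":"array","items":{"type":"object","properties":{"translation":{"type":"array","items":{"type":"number"}},"twist":{"type":"number"},"gripper":{"type":"number"}}}},"squeeze":{"type":"number"}},"required":["plan"]}

```bash
mkdir -p pics; ls; python3 - <<'E'
from rig import sense, grab_frame, camera_model, job
import cv2
print(sense())
for n in ("side","top","wrist"):
    m=camera_model(n); print(n,m)
    cv2.imwrite(f"pics/{n}0.png",grab_frame(n))
E
```

```text
pics
{'clock': 0.0, 'qpos': array([ 1.25559660e+00,  3.53712773e-01,  1.63412631e+00,  1.28779107e-05,
        1.15522416e+00, -2.41427368e-03]), 'qvel': array([-4.97739703e-04, -2.54714563e-04,  9.55945856e-04, -5.61653886e-04,
        8.12157306e-04,  3.06344764e-05]), 'joint_efforts': array([-2.63046577e-04, -6.05267930e+01, -3.42062330e+01, -6.96903868e-06,
        9.63992381e-03, -2.82878045e-05]), 'eef_pos': array([192.15744449, 594.16570749, 196.22471834]), 'tcp_rot': array([-3.14157733e+00,  1.47055215e-03,  1.25800568e+00]), 'contact_force': array([ 0.47238351, -0.96248097,  0.04171013]), 'wrist_torque': array([-0.01315695, -0.01044844, -0.00996885]), 'opening': 1.0005629732125736}
side {'fx': 560.3137443588273, 'fy': 560.3137443588273, 'cx': 327.6130331961848, 'cy': 254.40590613421801, 'pose': array([[-9.92607783e-01, -8.15151209e-02,  8.99170400e-02,
         4.55220896e+02],
       [-1.20874330e-01,  7.30620938e-01, -6.71998841e-01,
         8.96851919e+02],
       [-1.09172053e-02, -6.77899941e-01, -7.35073115e-01,
         9.48287568e+02],
       [ 0.00000000e+00,  0.00
[... 273 characters left out ...]
71e-01, -1.76720197e-02, -8.57442167e-03,
         5.53125643e+01],
       [ 1.07858369e-02, -1.29108090e-01, -9.91571867e-01,
         1.24718725e+03],
       [ 0.00000000e+00,  0.00000000e+00,  0.00000000e+00,
         1.00000000e+00]])}
wrist {'fx': 371.64829954431775, 'fy': 371.64829954431775, 'cx': 325.13030479959804, 'cy': 233.09458756445053, 'pose': array([[ 3.07694906e-01,  9.18232842e-01,  2.49343726e-01,
         1.29309258e+02],
       [ 9.51483141e-01, -2.96412854e-01, -8.25787679e-02,
         6.15838811e+02],
       [-1.91785126e-03,  2.62655418e-01, -9.64887793e-01,
         3.74090861e+02],
       [ 0.00000000e+00,  0.00000000e+00,  0.00000000e+00,
         1.00000000e+00]])}
```

View pics/top0.png

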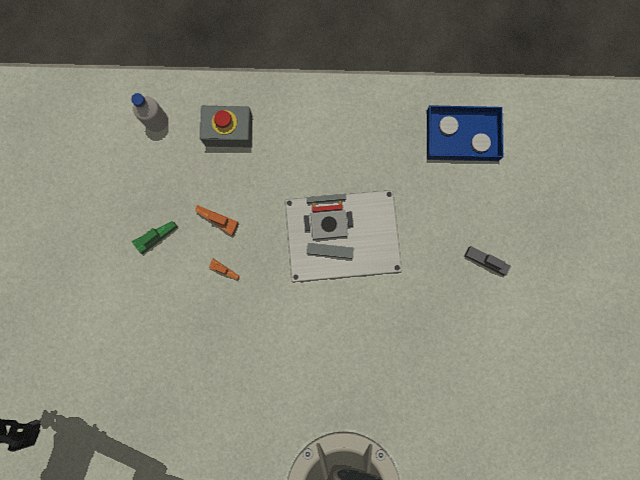

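View pics/side0.png

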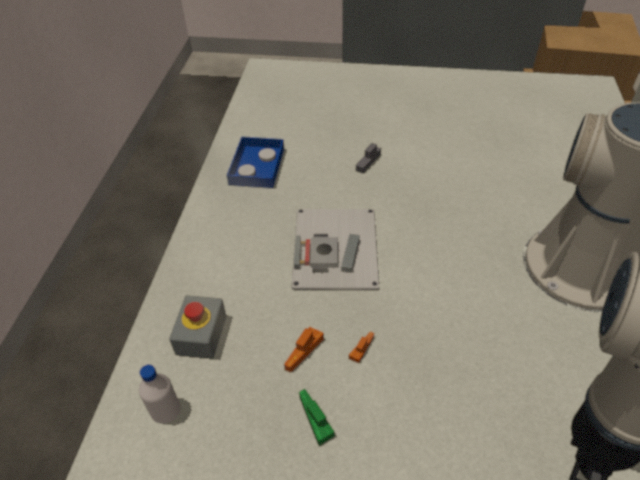

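View pics/wrist0.png

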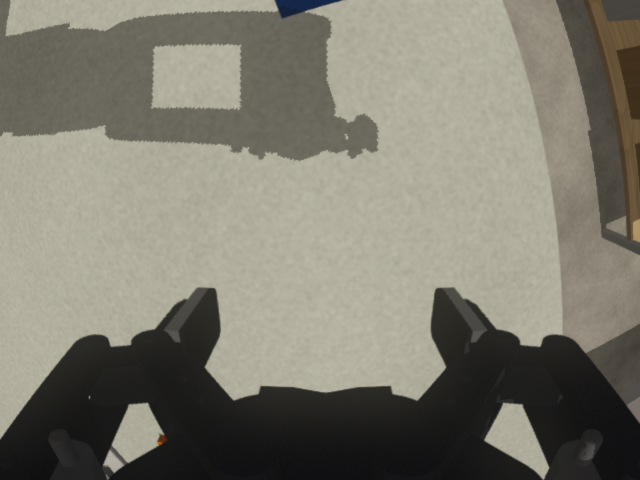

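```bash
cat > h.py <<'E'
import numpy as np, cv2
from rig import sense, grab_frame, camera_model, job
def ray(m,u,v,fish=False):
    x=(u-m['cx'])/m['fx']; y=(v-m['cy'])/m['fy']
    if fish:
        r=np.hypot(x,y); d=np.array([np.sin(r)*x/max(r,1e-9),np.sin(r)*y/max(r,1e-9),np.cos(r)])
    else: d=np.array([x,y,1.])
    P=np.array(m['pose']); return P[:3,3],P[:3,:3]@d
def onz(m,u,v,z,fish=False):
    o,d=ray(m,u,v,fish); return o+d*(z-o[2])/d[2]
def proj(m,p,fish=False):
    P=np.array(m['pose']); c=P[:3,:3].T@(np.array(p)-P[:3,3])
    if fish:
        t=np.arctan2(np.hypot(c[0],c[1]),c[2]); h=np.hypot(c[0],c[1])
        return m['cx']+m['fx']*t*c[0]/h, m['cy']+m['fy']*t*c[1]/h
    return m['cx']+m['fx']*c[0]/c[2], m['cy']+m['fy']*c[1]/c[2]
E
python3 - <<'E'
import cv2
t=cv2.imread('pics/top0.png'); s=cv2.imread('pics/side0.png')
a=cv2.resize(t[175:290,180:410],None,fx=3.4,fy=3.4,interpolation=cv2.INTER_CUBIC); cv2.imwrite('pics/topc.png',a)
b=cv2.resize(s[200:380,270:400],None,fx=3.3,fy=3.3,interpolation=cv2.INTER_CUBIC); cv2.imwrite('pics/sidec.png',b)
E
```

```text
(no output)
```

View pics/topc.png

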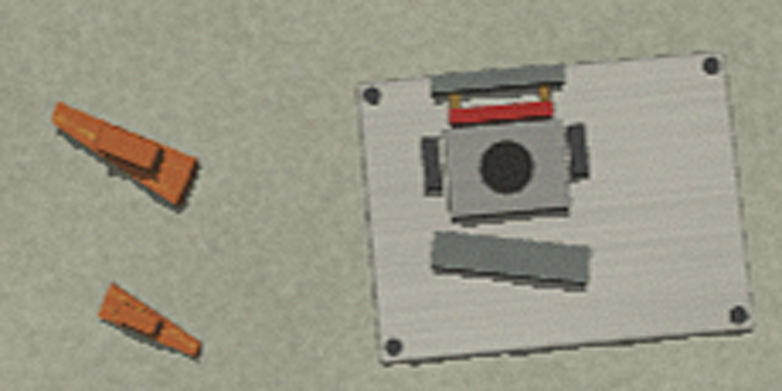

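View pics/sidec.png

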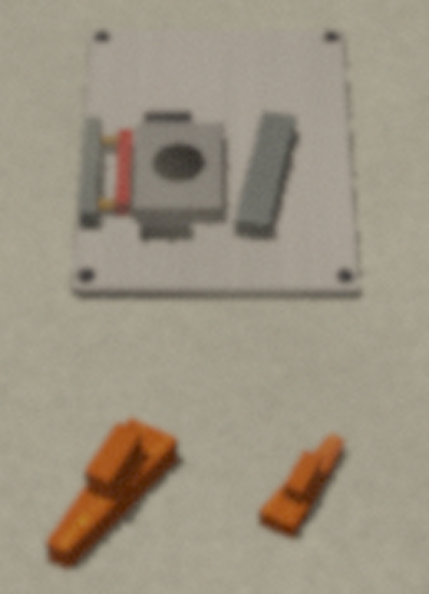

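```bash
cat >> h.py <<'E'
def fit2(L,W):  # rigid 2D: local->world
    L=np.array(L,float);W=np.array(W,float);lc=L.mean(0);wc=W.mean(0)
    A=(L-lc);B=(W-wc); th=np.arctan2((A[:,0]*B[:,1]-A[:,1]*B[:,0]).sum(),(A*B).sum())
    R=np.array([[np.cos(th),-np.sin(th)],[np.sin(th),np.cos(th)]]); t=wc-R@lc
    return th,t,np.linalg.norm(L@R.T+t-W,axis=1)
E
python3 - <<'E'
from h import *
m=camera_model('top'); ms=camera_model('side')
tp=lambda u,v:(180+(u+.5)/3.4-.5,175+(v+.5)/3.4-.5)
sp=lambda u,v:(270+(u+.5)/3.3-.5,200+(v+.5)/3.3-.5)
L=[(105,95),(105,-155),(-85,-155),(-85,95)]
W=[onz(m,*tp(*c),12)[:2] for c in [(358,87),(722,55),(750,330),(382,361)]]
print('fix top',fit2(L,W))
W=[onz(ms,*sp(*c),12)[:2] for c in [(74,290),(91,33),(345,35),(360,290)]]
print('fix side',fit2(L,W))
# wedge: bottom/top outline top z=22; tab top z=46
L=[(-2,50),(12,50),(12,-50),(-22,-50)]
for n,mm,f,c in [('top',m,tp,[(52,121),(58,101),(200,160),(181,207)]),]:
    W=[onz(mm,*f(*p),22)[:2] for p in c]; print(n,np.round(W,1),fit2(L,W))
L=[(9,10),(9,-30),(-9,-30),(-9,10)]
W=[onz(m,*tp(*p),46)[:2] for p in [(104,125),(162,150),(155,175),(97,150)]];print('tab top',fit2(L,W))
W=[onz(ms,*sp(*p),46)[:2] for p in [(88,470),(122,420),(145,436),(110,488)]];print('tab side',fit2(L,W))
E
```

```text
fix top (np.float64(0.10514479810015323), array([540.82040105,  38.52895353]), array([2.77490676, 2.39439019, 2.88378228, 3.73239592]))
fix side (np.float64(0.10748581376127359), array([541.58974896,  42.24701976]), array([2.58488924, 1.46932014, 3.32062983, 3.10417087]))
top [[604.3 344.5]
 [617.9 341.2]
 [579.8 245.2]
 [548.2 256.6]] (np.float64(-0.371194417196669), array([587.55227037, 296.89003022]), array([0.58072524, 2.29143815, 1.03344034, 1.82365012]))
tab top (np.float64(-0.36520605606228634), array([585.51868466, 296.95456423]), array([1.92772862, 1.16965937, 1.88931673, 1.17110425]))
tab side (np.float64(-0.41246934718595485), array([586.91630376, 301.16351   ]), array([2.04882023, 1.7817042 , 1.53722512, 2.27461129]))
```

```bash
cat > go.py <<'E'
import sys
from h import *
from scipy.spatial.transform import Rotation as R
def need(x,y,z,yaw):
    s=sense(); Rm=R.from_euler('xyz',s['tcp_rot']).as_matrix()
    d=Rm.T@(np.array([x,y,z])-s['eef_pos']); tw=-(yaw-s['tcp_rot'][2]); tw=(tw+np.pi)%(2*np.pi)-np.pi
    print('t%.2f pos'%s['clock'],np.round(s['eef_pos'],1),'rot',np.round(s['tcp_rot'],3),'F',np.round(s['contact_force'],1),'op %.2f'%s['opening'])
    print('shift cm',np.round(d/10,2),'twist %.3f'%tw)
if __name__=='__main__': need(*map(float,sys.argv[1:5]))
E
python3 go.py 591 306 170 -0.38
```

```text
t0.15 pos [192.2 594.3 196.4] rot [-3.142e+00  1.000e-03  1.258e+00] F [-0.1 -0.1 -0.8] op 1.00
shift cm [-15.16  46.82   2.66] twist 1.638
```

Call:
arm_command([
  {"translation": [-1.2, 3.8, 0.2], "twist": 0.12, "gripper": 1},
  {"translation": [-2.4, 7.6, 0.4], "twist": 0.24, "gripper": 1},
  {"translation": [-3.6, 11.4, 0.6], "twist": 0.36, "gripper": 1},
  {"translation": [-4.8, 15.2, 0.8], "twist": 0.48, "gripper": 1},
  {"translation": [-6, 19, 1], "twist": 0.6, "gripper": 1},
])

```text
clock: 0.57
eef_pos: [355.6, 477.4, 186.2]
tcp_rot: [3.141, 0.001, 0.653]
contact_force: [-0.1, 1.6, 0.3]
opening: 1.001
```

```bash
python3 go.py 583 289 170 -0.38
```

```text
t0.57 pos [355.6 477.4 186.2] rot [3.141e+00 1.000e-03 6.530e-01] F [-0.1  1.6  0.3] op 1.00
shift cm [ 6.63 28.78  1.64] twist 1.033
```

Call:
arm_command([
  {"translation": [0.8, 3.6, 0.2], "twist": 0.12, "gripper": 1},
  {"translation": [1.6, 7.2, 0.4], "twist": 0.24, "gripper": 1},
  {"translation": [2.4, 10.8, 0.6], "twist": 0.36, "gripper": 1},
  {"translation": [3.2, 14.4, 0.8], "twist": 0.48, "gripper": 1},
  {"translation": [4, 18, 1], "twist": 0.6, "gripper": 1},
])

```text
clock: 0.98
eef_pos: [497.7, 357.2, 176.1]
tcp_rot: [3.14, 0.001, 0.047]
contact_force: [0.1, 1.0, -0.2]
opening: 1.001
```

```bash
python3 go.py 583 289 170 -0.38
```

```text
t0.98 pos [497.7 357.2 176.1] rot [3.14e+00 1.00e-03 4.70e-02] F [ 0.1  1.  -0.2] op 1.00
shift cm [8.2  7.2  0.61] twist 0.427
```

Call:
arm_command([
  {"translation": [2.1, 1.8, 0.2], "twist": 0.11, "gripper": 1},
  {"translation": [4.2, 3.6, 0.3], "twist": 0.22, "gripper": 1},
  {"translation": [6.3, 5.4, 0.5], "twist": 0.33, "gripper": 1},
  {"translation": [8.2, 7.2, 0.6], "twist": 0.427, "gripper": 1},
  {"translation": [8.2, 7.2, 0.6], "twist": 0.427, "gripper": 1},
])

```text
clock: 1.4
eef_pos: [586.0, 285.9, 169.5]
tcp_rot: [3.139, -0.001, -0.389]
contact_force: [0.2, 0.0, 0.3]
opening: 1.0
```

```bash
python3 - <<'E'
from h import *
m=camera_model('wrist'); im=grab_frame('wrist'); cv2.imwrite('pics/w1.png',im)
import pickle; pickle.dump(m,open('w1.pkl','wb'))
E
python3 go.py 583 289 170 -0.38
```

```text
t1.45 pos [584.3 287.2 169.5] rot [ 3.139  0.    -0.384] F [ 0.2  0.8 -0. ] op 1.00
shift cm [-0.19 -0.11 -0.05] twist -0.004
```

View pics/w1.png

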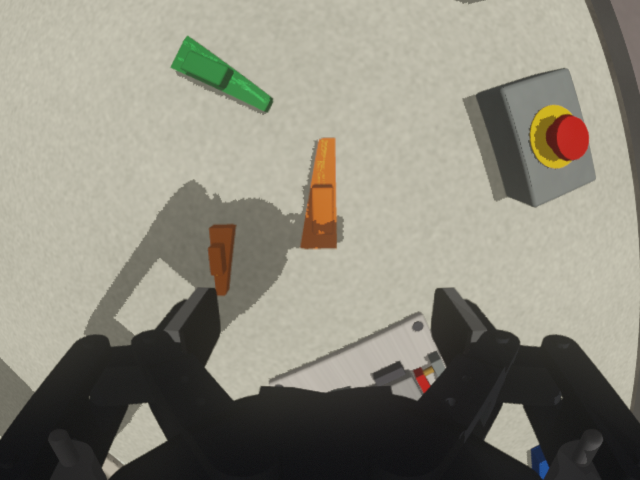

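```bash
python3 - <<'E'
import cv2
a=cv2.imread('pics/w1.png')[125:260,285:355]; cv2.imwrite('pics/w1c.png',cv2.resize(a,None,fx=4.4,fy=4.4,interpolation=cv2.INTER_CUBIC))
E
```

```text
(no output)
```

View pics/w1c.png

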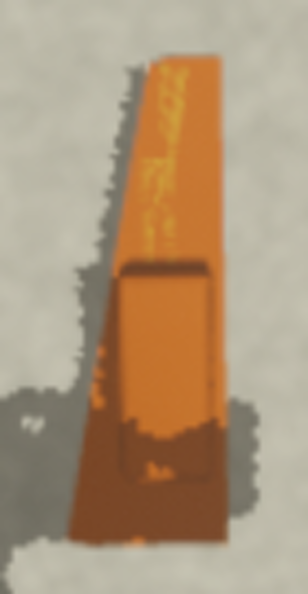

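```bash
python3 - <<'E'
from h import *
import pickle; m=pickle.load(open('w1.pkl','rb'))
f=lambda u,v:(285+(u+.5)/4.4-.5,125+(v+.5)/4.4-.5)
L=[(9,10),(9,-30),(-9,-30),(-9,10)]
W=[onz(m,*f(*p),46,True)[:2] for p in [(210,275),(213,480),(121,480),(118,275)]];print('tab',fit2(L,W))
print(fit2(L,W)[1]+0)
L=[(-2,50),(12,50),(12,-50),(-22,-50)]
W=[onz(m,*f(*p),22,True)[:2] for p in [(150,60),(221,57),(228,541),(68,541)]];print('body',np.round(W,1),fit2(L,W))
E
```

```text
tab (np.float64(-0.37832515169398895), array([589.023734  , 299.80138542]), array([0.60693853, 0.22477939, 0.42111691, 0.44264399]))
[589.023734   299.80138542]
body [[604.9 346.6]
 [618.1 341.9]
 [582.2 249. ]
 [551.2 261.6]] (np.float64(-0.36793242776787605), array([589.08421469, 299.76493322]), array([0.62850086, 0.32443483, 0.23729194, 0.89684652]))
```

```bash
python3 go.py 585.4 290.5 26 -0.372
```

```text
t1.45 pos [584.3 287.2 169.5] rot [ 3.139  0.    -0.384] F [ 0.2  0.8 -0. ] op 1.00
shift cm [-0.02 -0.37 14.35] twist -0.012
```

Call:
arm_command([
  {"translation": [0, -0.2, 2.5], "twist": -0.01, "gripper": 0.6},
  {"translation": [0, -0.4, 5], "twist": -0.012, "gripper": 0.6},
  {"translation": [0, -0.4, 7.5], "twist": -0.012, "gripper": 0.6},
  {"translation": [0, -0.4, 9.5], "twist": -0.012, "gripper": 0.6},
  {"translation": [0, -0.4, 10], "twist": -0.012, "gripper": 0.6},
])

```text
clock: 1.87
eef_pos: [582.6, 290.3, 65.8]
tcp_rot: [3.135, 0.004, -0.37]
contact_force: [-1.2, 0.1, 0.4]
opening: 0.601
```

```bash
python3 go.py 585.4 290.5 26 -0.372
```

```text
t1.87 pos [582.6 290.3  65.8] rot [ 3.135  0.004 -0.37 ] F [-1.2  0.1  0.4] op 0.60
shift cm [ 0.27 -0.14  3.98] twist 0.002
```

Call:
arm_command([
  {"translation": [0.25, -0.1, 2], "twist": 0, "gripper": 0.6},
  {"translation": [0.25, -0.1, 3.5], "twist": 0, "gripper": 0.6},
  {"translation": [0.25, -0.1, 3.9], "twist": 0, "gripper": 0.6},
  {"translation": [0.25, -0.1, 3.9], "twist": 0, "gripper": 0.6},
  {"translation": [0.25, -0.1, 3.9], "twist": 0, "gripper": 0.6},
])

```text
clock: 2.28
eef_pos: [585.4, 290.8, 27.9]
tcp_rot: [3.136, 0.004, -0.369]
contact_force: [-0.7, 0.2, 0.0]
opening: 0.597
```

```bash
python3 go.py 585.4 290.5 26 -0.372
```

```text
t2.28 pos [585.4 290.8  27.9] rot [ 3.136  0.004 -0.369] F [-0.7  0.2  0. ] op 0.60
shift cm [0.01 0.02 0.19] twist 0.003
```

Call:
arm_command([
  {"translation": [0, 0, 0.1], "twist": 0, "gripper": 0.3},
  {"translation": [0, 0, 0.1], "twist": 0, "gripper": 0},
  {"translation": [0, 0, 0.1], "twist": 0, "gripper": 0},
  {"translation": [0, 0, 0.1], "twist": 0, "gripper": 0},
  {"translation": [0, 0, 0.1], "twist": 0, "gripper": 0},
], squeeze=40)

```text
clock: 2.7
eef_pos: [585.6, 290.8, 27.3]
tcp_rot: [3.136, 0.003, -0.369]
contact_force: [0.2, -0.5, -0.5]
opening: 0.001
```

Call:
arm_command([
  {"translation": [0, 0, 0], "twist": 0, "gripper": 0},
  {"translation": [0, 0, 0], "twist": 0, "gripper": 0},
  {"translation": [0, 0, 0], "twist": 0, "gripper": 0},
  {"translation": [0, 0, -1], "twist": 0, "gripper": 0},
  {"translation": [0, 0, -3], "twist": 0, "gripper": 0},
])

```text
clock: 3.12
eef_pos: [584.0, 290.1, 55.8]
tcp_rot: [3.133, 0.006, -0.369]
contact_force: [-0.1, 0.9, 0.1]
opening: -0.0
```

```bash
python3 go.py 585.4 290.5 130 -0.372
```

```text
t3.12 pos [584.  290.1  55.8] rot [ 3.133  0.006 -0.369] F [-0.1  0.9  0.1] op -0.00
shift cm [ 0.07 -0.03 -7.42] twist 0.003
```

```bash
python3 - <<'E'
from h import *
im=grab_frame('wrist'); cv2.imwrite('pics/w2.png',im)
cv2.imwrite('pics/s2.png',grab_frame('side'))
t=cv2.imread('pics/s2.png')
cv2.imwrite('pics/s2c.png',cv2.resize(t[200:480,200:480],None,fx=2,fy=2))
E
```

```text
(no output)
```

View pics/w2.png

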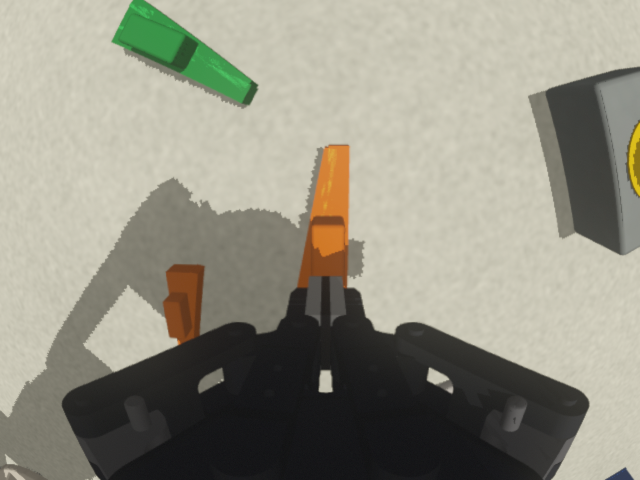

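View pics/s2c.png

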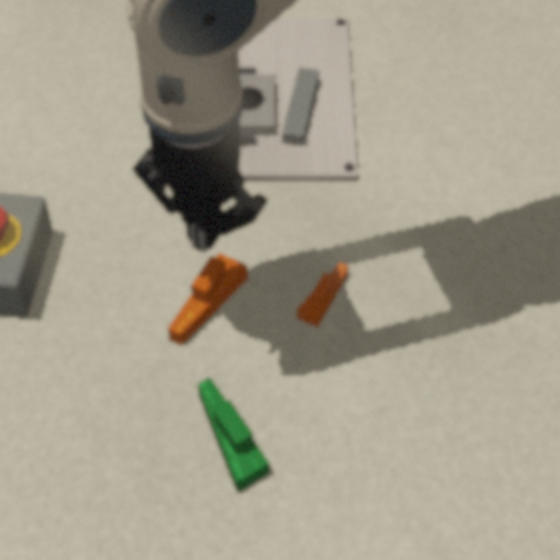

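```bash
python3 - <<'E'
from h import *
m=camera_model('wrist'); ms=camera_model('side');s=sense();mt=camera_model('top')
print(s['eef_pos'],s['tcp_rot'],'wristproj',proj(m,s['eef_pos'],True),'side',proj(ms,s['eef_pos']),(200+203/2,200+243/2))
print(onz(ms,301,321,56), 'q',s['qpos'])
print(m['pose'])
for c in [(330,145),(349,145)]: print(onz(m,*c,22,True))
for c in [(344,216),(313,216)]: print(onz(m,*c,46,True))
cv2.imwrite('pics/t2.png',cv2.resize(grab_frame('top')[150:350,100:420],None,fx=2.5,fy=2.5))
E
```

```text
[587.73501527 291.95174795  60.59924633] [ 3.13994142e+00  2.76436203e-04 -3.68879747e-01] wristproj (np.float64(325.31664599120063), np.float64(268.78771265769274)) side (np.float64(302.1189898209625), np.float64(332.3684612676785)) (301.5, 321.5)
[594.653186   262.57861354  56.        ] q [ 4.59275336e-01  5.46054729e-01  1.66411083e+00 -1.13651996e-03
  9.32830775e-01  8.28832364e-01]
[[ 9.32730511e-01 -3.47440984e-01 -9.64290207e-02  6.12231350e+02]
 [-3.60573385e-01 -8.99342781e-01 -2.47324474e-01  3.55192595e+02]
 [-7.92084825e-04  2.65456822e-01 -9.64122424e-01  2.38230577e+02]
 [ 0.00000000e+00  0.00000000e+00  0.00000000e+00  1.00000000e+00]]
[612.22437018 347.86101191  22.        ]
[622.48456912 343.966729    22.        ]
[605.73611348 311.04674068  46.        ]
[590.39456359 316.96925954  46.        ]
```

View pics/t2.png

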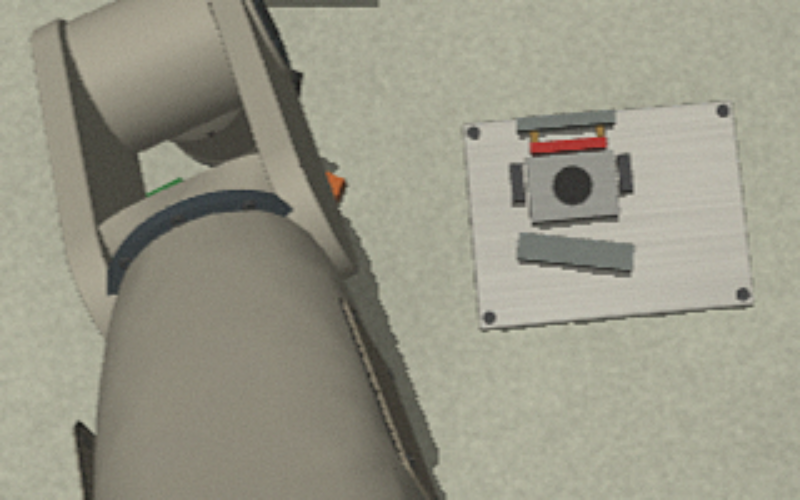

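```bash
python3 - <<'E'
from h import *
import rig
s=sense();print(s['clock'],s['eef_pos'])
m=camera_model('wrist'); w=grab_frame('wrist'); sd=grab_frame('side'); ms=camera_model('side')
p=np.array(s['eef_pos'])
for dz in (0,10,20,30,40):
    q=p+[0,0,dz]; a=proj(m,q,True); b=proj(ms,q); print(dz,np.round(a,1),np.round(b,1))
A=cv2.resize(w[230:400,230:430],None,fx=4,fy=4,interpolation=cv2.INTER_CUBIC)
B=cv2.resize(sd[260:360,250:360],None,fx=6,fy=6,interpolation=cv2.INTER_CUBIC)
for dz,c in ((0,(0,0,255)),(20,(0,255,0)),(40,(255,0,0))):
    q=p+[0,0,dz]; a=proj(m,q,True); b=proj(ms,q)
    cv2.circle(A,(int((a[0]-230)*4),int((a[1]-230)*4)),4,c,-1)
    cv2.circle(B,(int((b[0]-250)*6),int((b[1]-260)*6)),4,c,-1)
cv2.imwrite('pics/w3c.png',cv2.resize(A,(706,600)));cv2.imwrite('pics/s3c.png',B)
E
```

```text
3.2667 [587.07551353 291.62713395  59.30577296]
0 [325.3 268.8] [302.5 332.7]
10 [325.3 276.1] [302.3 329.6]
20 [325.3 284.3] [302.1 326.6]
30 [325.2 293.3] [301.8 323.4]
40 [325.2 303.5] [301.6 320.3]
```

View pics/w3c.png

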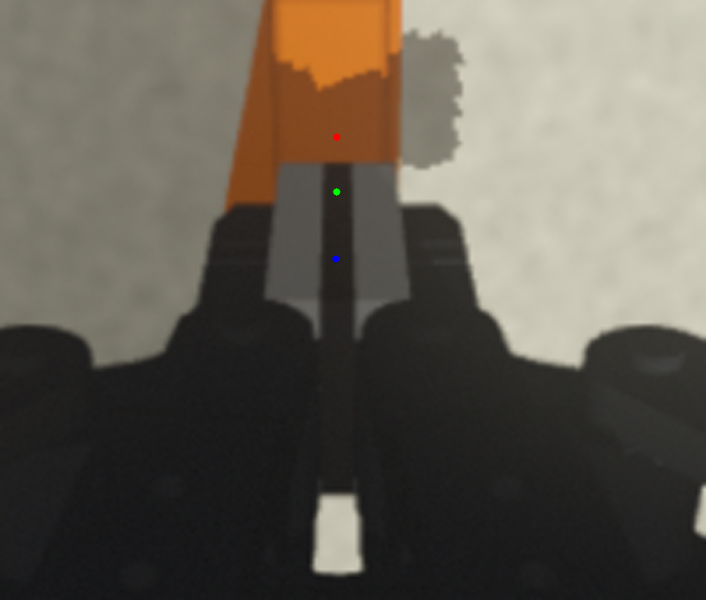

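View pics/s3c.png

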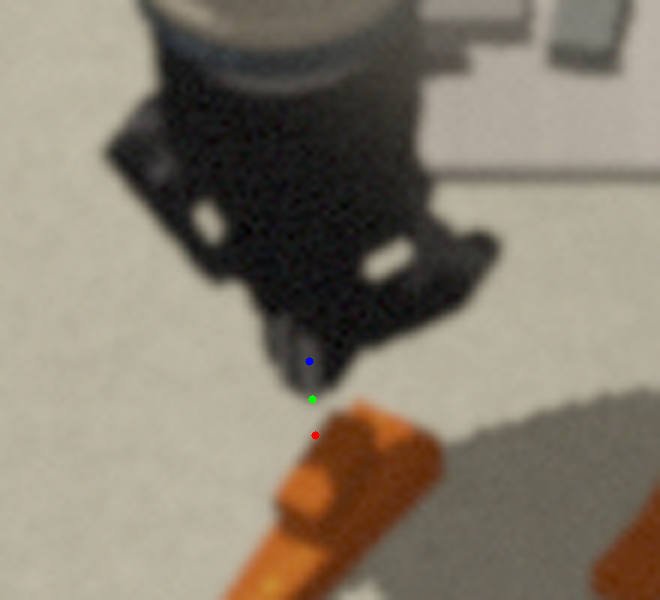

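```bash
python3 - <<'E'
from h import *
from scipy.spatial.transform import Rotation as R
s=sense();p=np.array(s['eef_pos']);Rm=R.from_euler('xyz',s['tcp_rot']).as_matrix()
m=camera_model('wrist');ms=camera_model('side')
print(p,s['clock'])
for ty in (-11,0,11):
  for up in (0,10,20,30,40):
    q=p+Rm@[0,ty,-up]; print(ty,up,np.round(proj(m,q,True),1),np.round(proj(ms,q),1))
P=np.array(m['pose']); print('cam in tool',Rm.T@(P[:3,3]-p), Rm.T@P[:3,:3])
E
```

```text
[585.7073028  290.95605893  57.47176572] 3.3667
-11 0 [325.3 248.3] [300.5 337.2]
-11 10 [325.3 254.6] [300.2 334.2]
-11 20 [325.3 261.7] [299.9 331.2]
-11 30 [325.3 269.6] [299.6 328.1]
-11 40 [325.3 278.6] [299.3 325. ]
0 0 [325.3 268.8] [303.3 333. ]
0 10 [325.3 276.1] [303.1 330. ]
0 20 [325.3 284.2] [302.8 326.9]
0 30 [325.3 293.2] [302.5 323.8]
0 40 [325.3 303.2] [302.3 320.7]
11 0 [325.3 288.4] [306.1 328.8]
11 10 [325.3 296.6] [305.9 325.7]
11 20 [325.3 305.5] [305.7 322.7]
11 30 [325.3 315.4] [305.4 319.6]
11 40 [325.3 326.4] [305.2 316.4]
cam in tool [-8.80973010e-03 -6.75072388e+01 -1.77724433e+02] [[ 9.99999844e-01  1.60108980e-04 -5.35980921e-04]
 [-1.30072545e-05  9.64559244e-01  2.63866377e-01]
 [ 5.59232728e-04 -2.63866329e-01  9.64559095e-01]]
```

```bash
python3 go.py 587 293 26 -0.372
```

```text
t3.37 pos [585.7 291.   57.5] rot [ 3.137e+00  3.000e-03 -3.690e-01] F [-0.3  0.5  0.2] op -0.00
shift cm [ 0.06 -0.25  3.15] twist 0.003
```

Call:
arm_command([
  {"translation": [0, 0, 0], "twist": 0, "gripper": 0.7},
  {"translation": [0, 0, 0], "twist": 0, "gripper": 0.7},
  {"translation": [0.1, -0.2, 0], "twist": 0, "gripper": 0.7},
  {"translation": [0.1, -0.2, 1.5], "twist": 0, "gripper": 0.7},
  {"translation": [0.1, -0.2, 3], "twist": 0, "gripper": 0.7},
])

```text
clock: 3.78
eef_pos: [588.1, 292.9, 27.7]
tcp_rot: [3.138, 0.002, -0.369]
contact_force: [0.2, -0.6, -0.5]
opening: 0.693
```

```bash
python3 - <<'E'
from h import *
w=grab_frame('wrist'); sd=grab_frame('side');s=sense();print(s)
cv2.imwrite('pics/w4.png',w)
cv2.imwrite('pics/s4c.png',cv2.resize(sd[260:380,240:370],None,fx=5,fy=5,interpolation=cv2.INTER_CUBIC))
E
```

```text
{'clock': 3.8833, 'qpos': array([ 4.60266824e-01,  5.93036689e-01,  1.67787082e+00, -1.15488687e-03,
        8.80868347e-01,  8.29885826e-01]), 'qvel': array([-0.00156117, -0.02733176, -0.01988625,  0.0005341 ,  0.03475719,
       -0.00102097]), 'joint_efforts': array([-4.15021423e-03, -7.04489136e+01, -2.84118319e+01, -4.73137523e-03,
       -6.06143363e-01,  5.41715417e-04]), 'eef_pos': array([585.42034583, 291.53977268,  24.8972039 ]), 'tcp_rot': array([ 3.13348243,  0.00622171, -0.36890463]), 'contact_force': array([-0.81866095, -0.11422548,  0.52927978]), 'wrist_torque': array([ 0.02482005, -0.03271908,  0.00863051]), 'opening': 0.7018565409698021}
```

View pics/w4.png

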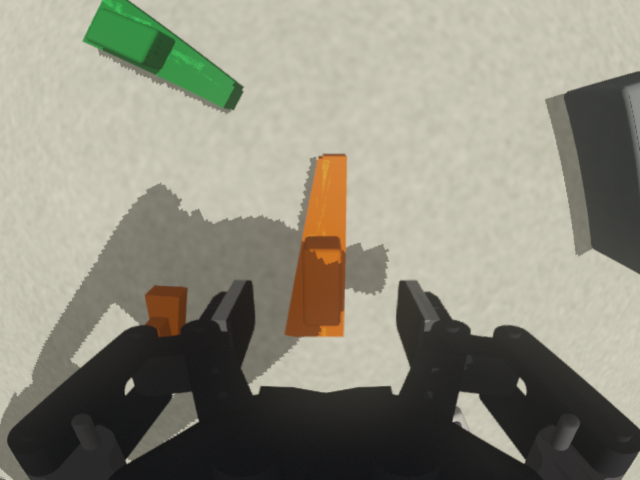

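View pics/s4c.png

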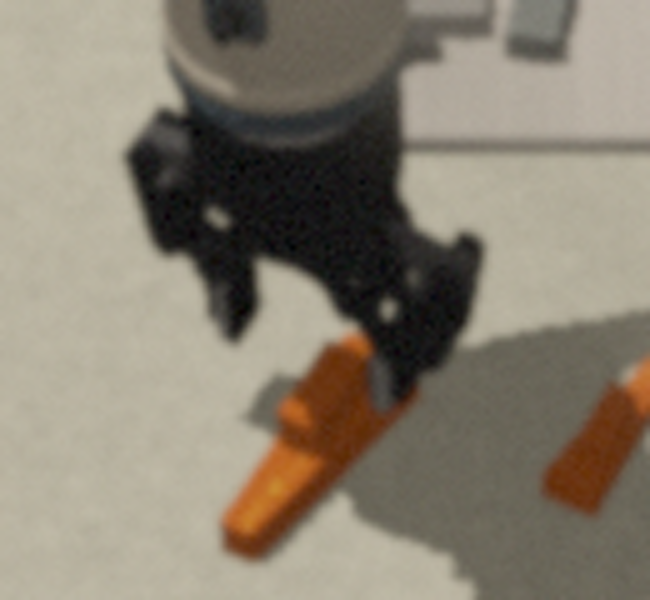

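```bash
python3 - <<'E'
import cv2
a=cv2.imread('pics/w4.png')[145:345,275:360]; cv2.imwrite('pics/w4c.png',cv2.resize(a,None,fx=3,fy=3,interpolation=cv2.INTER_CUBIC))
E
```

```text
(no output)
```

View pics/w4c.png

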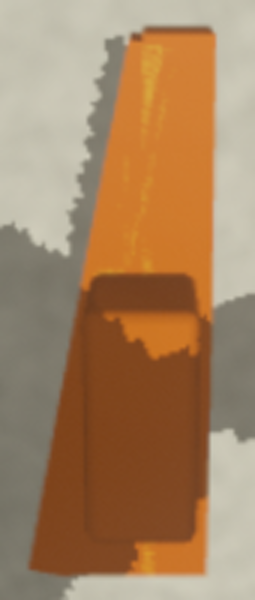

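```bash
cat > pnp.py <<'E'
from h import *
from scipy.spatial.transform import Rotation as R
O=np.array([(-2,50,22),(12,50,22),(12,-50,22),(-22,-50,22),(9,10,46),(-9,10,46),(-9,-30,46),(9,-30,46)],float)
def pnp(m,px,O=O):
    px=np.array(px,float); 
    d=np.array([ (lambda x,y:(np.tan(np.hypot(x,y))*x/np.hypot(x,y),np.tan(np.hypot(x,y))*y/np.hypot(x,y)))((u-m['cx'])/m['fx'],(v-m['cy'])/m['fy']) for u,v in px])
    ok,r,t=cv2.solvePnP(O,d,np.eye(3),None,flags=cv2.SOLVEPNP_ITERATIVE)
    pr=cv2.projectPoints(O,r,t,np.eye(3),None)[0][:,0]
    T=np.eye(4);T[:3,:3]=cv2.Rodrigues(r)[0];T[:3,3]=t[:,0]
    return T,np.abs(pr-d).max()*m['fx']   # object->camera
E
python3 - <<'E'
from pnp import *
m=camera_model('wrist')
f=lambda u,v:(275+(u+.5)/3-.5,145+(v+.5)/3-.5)
px=[f(*p) for p in [(130,38),(214,33),(206,574),(30,571),(196,312),(88,310),(86,541),(195,542)]]
T,e=pnp(m,px); C=np.linalg.inv(T); print('cam in wedge',C.round(3),e)
s=sense();print(s['eef_pos'],'cam model world',np.array(m['pose']).round(3))
f=lambda u,v:(285+(u+.5)/4.4-.5,125+(v+.5)/4.4-.5)
import pickle; m1=pickle.load(open('w1.pkl','rb'))
px=[f(*p) for p in [(150,60),(221,57),(228,541),(68,541),(210,275),(118,275),(121,480),(213,480)]]
T,e=pnp(m1,px); print('w1 cam in wedge',np.linalg.inv(T).round(3)[:3,3],e,m1['pose'][:3,3])
E
```

```text
cam in wedge [[ 1.00000e+00  2.00000e-03 -6.00000e-03  2.66200e+00]
 [-0.00000e+00 -9.67000e-01 -2.54000e-01  5.95940e+01]
 [-6.00000e-03  2.54000e-01 -9.67000e-01  2.08051e+02]
 [ 0.00000e+00  0.00000e+00  0.00000e+00  1.00000e+00]] 2.161855932949669
[585.42034583 291.53977268  24.8972039 ] cam model world [[ 9.33000e-01 -3.45000e-01 -1.04000e-01  6.11326e+02]
 [-3.61000e-01 -8.98000e-01 -2.51000e-01  3.55453e+02]
 [-7.00000e-03  2.72000e-01 -9.62000e-01  2.02111e+02]
 [ 0.00000e+00  0.00000e+00  0.00000e+00  1.00000e+00]]
w1 cam in wedge [  6.376  55.792 350.084] 0.6537754035778698 [611.57980986 348.80840219 347.11060865]
```

```bash
python3 - <<'E'
from pnp import *
m=camera_model('wrist');ms=camera_model('side');s=sense();p=s['eef_pos'];Rm=R.from_euler('xyz',s['tcp_rot']).as_matrix()
def tri(a,b):
    o1,d1=ray(m,*a,True);o2,d2=ray(ms,*b);d1=d1/np.linalg.norm(d1);d2=d2/np.linalg.norm(d2)
    A=np.array([d1,-d2]).T; k=np.linalg.lstsq(A,o2-o1,rcond=None)[0]; q1=o1+k[0]*d1;q2=o2+k[1]*d2
    q=(q1+q2)/2; print(a,b,'world',q.round(1),'tool',(Rm.T@(q-p)).round(1),'miss',np.linalg.norm(q1-q2).round(1))
tri((240,282),(318.4,341)); tri((251,282),(315,341)); tri((400,282),(286.6,328)); tri((410,282),(285,328))
E
```

```text
(240, 282) (318.4, 341) world [554.7 310.8  62.8] tool [-35.9  -6.6 -37.7] miss 2.9
(251, 282) (315, 341) world [560.3 310.7  63.5] tool [-30.6  -8.5 -38.5] miss 0.2
(400, 282) (286.6, 328) world [617.2 292.2  70.6] tool [ 29.1 -11.7 -45.9] miss 0.1
(410, 282) (285, 328) world [621.6 286.6  62.1] tool [ 35.3  -8.2 -37.5] miss 0.3
```

Call:
arm_command([
  {"translation": [0.05, 0.1, 0.7], "twist": 0, "gripper": 0.7},
  {"translation": [0.05, 0.1, 1.4], "twist": 0, "gripper": 0.7},
  {"translation": [0.05, 0.1, 2], "twist": 0, "gripper": 0.7},
  {"translation": [0.05, 0.1, 2], "twist": 0, "gripper": 0.7},
  {"translation": [0.05, 0.1, 2], "twist": 0, "gripper": 0.7},
])

```text
clock: 4.3
eef_pos: [585.2, 290.2, 4.7]
tcp_rot: [3.133, 0.007, -0.369]
contact_force: [-0.4, 0.0, -0.2]
opening: 0.698
```

```bash
python3 - <<'E'
from h import *
w=grab_frame('wrist'); sd=grab_frame('side');s=sense();print(s['eef_pos'],s['contact_force'],s['tcp_rot'])
cv2.imwrite('pics/w5.png',w)
cv2.imwrite('pics/s5c.png',cv2.resize(sd[260:380,240:370],None,fx=5,fy=5,interpolation=cv2.INTER_CUBIC))
E
```

```text
[585.65728117 290.46623419   5.27610683] [-0.64897601 -0.06753508  0.11076424] [ 3.1339068   0.00583609 -0.36891335]
```

View pics/w5.png

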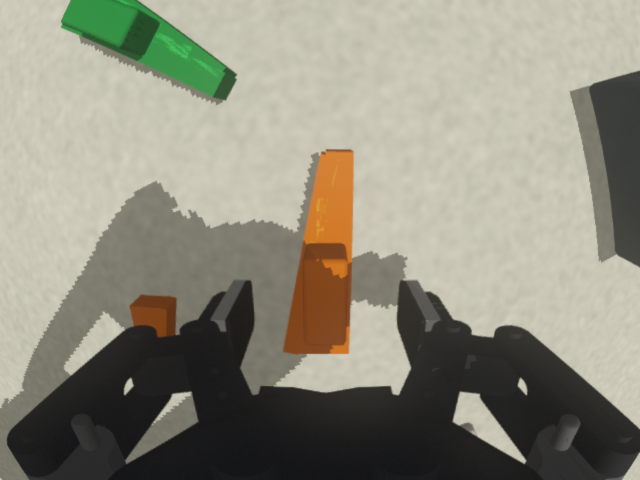

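View pics/s5c.png

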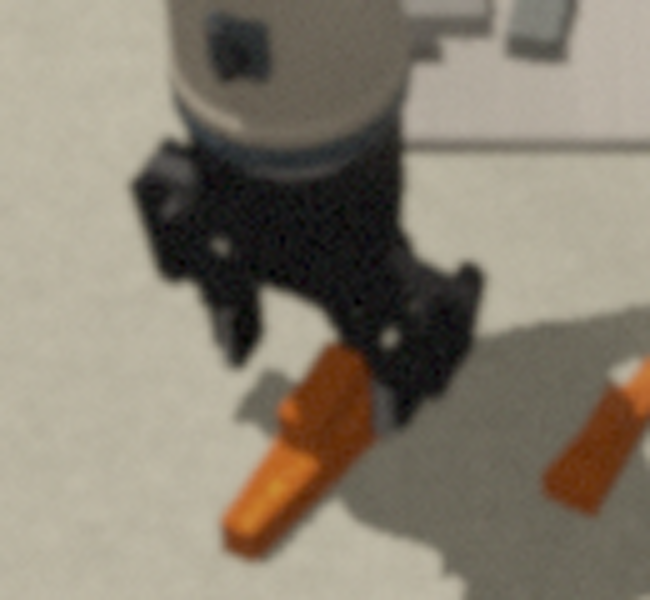

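Call:
arm_command([
  {"translation": [0, 0, 0.4], "twist": 0, "gripper": 0.7},
  {"translation": [0, 0, 0.7], "twist": 0, "gripper": 0.3},
  {"translation": [0, 0, 0.7], "twist": 0, "gripper": 0},
  {"translation": [0, 0, 0.7], "twist": 0, "gripper": 0},
  {"translation": [0, 0, 0.7], "twist": 0, "gripper": 0},
], squeeze=40)

```text
clock: 4.82
eef_pos: [585.6, 290.4, -1.6]
tcp_rot: [3.134, 0.006, -0.369]
contact_force: [-0.9, -0.5, -1.4]
opening: 0.201
```

Call:
arm_command([
  {"translation": [0, 0, 0], "twist": 0, "gripper": 0},
  {"translation": [0, 0, 0], "twist": 0, "gripper": 0},
  {"translation": [0, 0, 0], "twist": 0, "gripper": 0},
  {"translation": [0, 0, 0], "twist": 0, "gripper": 0},
  {"translation": [0, 0, 0], "twist": 0, "gripper": 0},
])

```text
clock: 5.23
eef_pos: [585.5, 290.4, -1.7]
tcp_rot: [3.134, 0.006, -0.369]
contact_force: [-0.1, -0.1, -0.7]
opening: 0.195
```

Call:
arm_command([
  {"translation": [0, 0, -1], "twist": 0, "gripper": 0},
  {"translation": [0, 0, -3], "twist": 0, "gripper": 0},
  {"translation": [0, 0, -6], "twist": 0, "gripper": 0},
  {"translation": [0, 0, -9], "twist": 0, "gripper": 0},
  {"translation": [0, 0, -10], "twist": 0, "gripper": 0},
])

```text
clock: 5.65
eef_pos: [588.7, 292.1, 103.5]
tcp_rot: [3.138, 0.002, -0.369]
contact_force: [1.4, 1.0, -1.2]
opening: 0.2
```

```bash
python3 - <<'E'
from go import *
import math
fx,fy,fw=541,40,0.106
def F(a,b): return fx+a*math.cos(fw)-b*math.sin(fw), fy+a*math.sin(fw)+b*math.cos(fw)
x,y=F(-13,-105); print(x,y); need(x,y,110,fw)
E
```

```text
539.18213456778 -65.78608304153406
t5.65 pos [588.7 292.1 103.5] rot [ 3.138e+00  2.000e-03 -3.690e-01] F [ 1.4  1.  -1.2] op 0.20
shift cm [ 8.28 35.16 -0.55] twist -0.475
```

Call:
arm_command([
  {"translation": [0.8, 3.5, -0.1], "twist": -0.05, "gripper": 0},
  {"translation": [1.6, 7, -0.2], "twist": -0.1, "gripper": 0},
  {"translation": [2.5, 10.6, -0.3], "twist": -0.2, "gripper": 0},
  {"translation": [3.3, 14.2, -0.4], "twist": -0.3, "gripper": 0},
  {"translation": [4.1, 17.6, -0.5], "twist": -0.4, "gripper": 0},
])

```text
clock: 6.07
eef_pos: [562.7, 111.5, 109.0]
tcp_rot: [3.139, 0.003, 0.036]
contact_force: [0.2, 0.3, -2.2]
opening: 0.198
```

```bash
python3 go.py 539.2 -65.8 110 0.106
```

```text
t6.07 pos [562.7 111.5 109. ] rot [3.139e+00 3.000e-03 3.600e-02] F [ 0.2  0.3 -2.2] op 0.20
shift cm [-2.99 17.63 -0.04] twist -0.070
```

Call:
arm_command([
  {"translation": [-0.7, 4, 0], "twist": -0.02, "gripper": 0},
  {"translation": [-1.4, 8, 0], "twist": -0.04, "gripper": 0},
  {"translation": [-2.1, 12, 0], "twist": -0.06, "gripper": 0},
  {"translation": [-2.8, 16, 0], "twist": -0.07, "gripper": 0},
  {"translation": [-3, 17.6, 0], "twist": -0.07, "gripper": 0},
])

```text
clock: 6.48
eef_pos: [537.8, -69.6, 109.6]
tcp_rot: [3.138, 0.004, 0.105]
contact_force: [0.1, -0.3, -1.6]
opening: 0.195
```

Call:
arm_command([
  {"translation": [0, 0, 0], "twist": 0, "gripper": 0},
  {"translation": [0, 0, 0], "twist": 0, "gripper": 0},
  {"translation": [0, 0, 0], "twist": 0, "gripper": 0},
  {"translation": [0, 0, 0], "twist": 0, "gripper": 0},
  {"translation": [0, 0, 0], "twist": 0, "gripper": 0},
])

```text
clock: 6.9
eef_pos: [537.9, -68.3, 109.6]
tcp_rot: [3.138, 0.004, 0.107]
contact_force: [0.5, 0.2, -1.3]
opening: 0.199
```

```bash
python3 - <<'E'
from h import *
import pickle
m=camera_model('wrist'); im=grab_frame('wrist'); cv2.imwrite('pics/w6.png',im);pickle.dump(m,open('w6.pkl','wb'))
E
python3 go.py 539.2 -65.8 110 0.106
```

```text
t6.95 pos [537.9 -68.4 109.6] rot [3.138 0.004 0.107] F [-0.2  0.5 -1.7] op 0.20
shift cm [ 0.16 -0.24 -0.05] twist 0.001
```

View pics/w6.png

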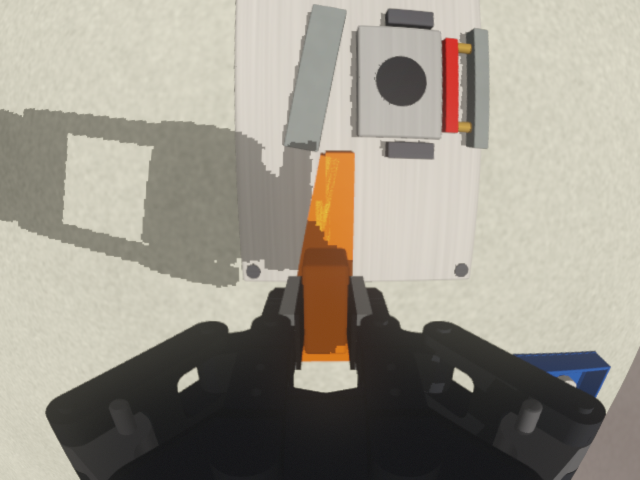

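```bash
python3 - <<'E'
import cv2
a=cv2.imread('pics/w6.png'); cv2.imwrite('pics/w6c.png',cv2.resize(a[0:180,225:495],None,fx=2.9,fy=2.9,interpolation=cv2.INTER_CUBIC))
cv2.imwrite('pics/w6d.png',cv2.resize(a[140:370,270:390],None,fx=2.6,fy=2.6,interpolation=cv2.INTER_CUBIC))
E
```

```text
(no output)
```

View pics/w6c.png

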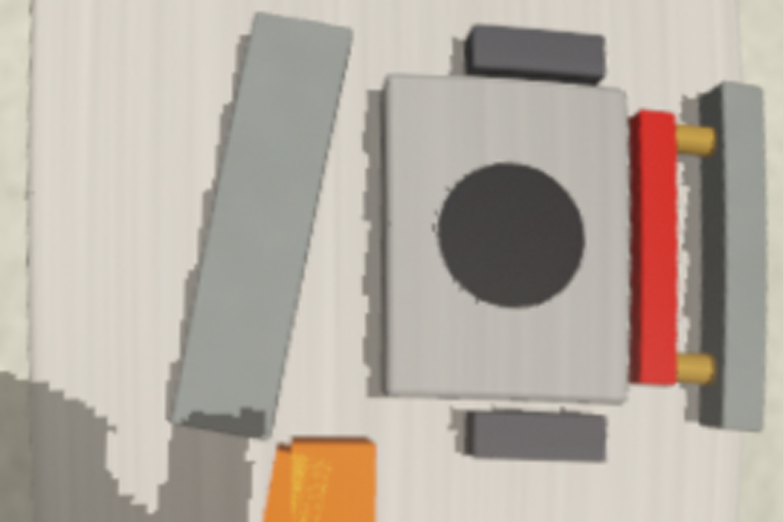

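View pics/w6d.png

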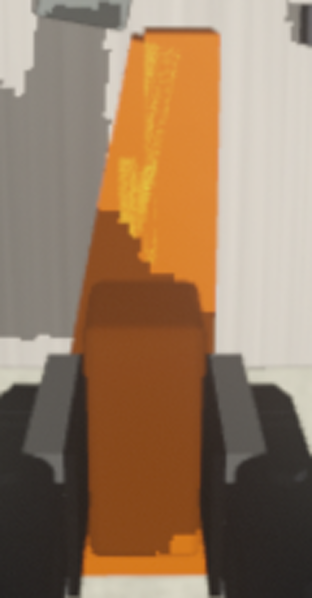

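```bash
python3 - <<'E'
from pnp import *
import pickle
m=pickle.load(open('w6.pkl','rb'))
f=lambda u,v:(225+(u+.5)/2.9-.5,(v+.5)/2.9-.5)
W=[onz(m,*f(*p),30,True)[:2] for p in [(270,438),(352,28)]]
fr=fit2([(-22,-50),(-2,50)],W);print('fence',np.round(W,1),fr, np.linalg.norm(W[0]-W[1]))
bl=[onz(m,*f(*p),30,True)[:2] for p in [(388,396),(386,76),(627,92),(627,403)]]
print('blank',np.round(bl,1),fit2([(-30,-40),(-30,40),(30,40),(30,-40)],bl))
# bed near corners
g=lambda u,v:onz(m,u,v,12,True)[:2]
print('bed edge left x pts',g(236,20),g(239,280),'right near',g(473,281),'left near',g(242,282))
h=lambda u,v:(270+(u+.5)/2.6-.5,140+(v+.5)/2.6-.5)
idx=[0,1,2,4,5,6,7]
T,e=pnp(m,[h(*p) for p in [(131,38),(219,36),(205,574),(203,330),(84,328),(88,553),(203,553)]],O[idx])
Wm=np.array(m['pose'])@T; print('wedge world',Wm.round(3),'err px',e)
th=fr[0];Rf=np.array([[np.cos(th),-np.sin(th)],[np.sin(th),np.cos(th)]])
b=np.array(bl);print('blank in fix',((b-fr[1])@Rf).round(1))
print('wedge in fix',((Wm[:2,3]-fr[1])@Rf).round(1),'yaw',np.arctan2(Wm[1,0],Wm[0,0])-th)
E
```

```text
fence [[526.9 -13.5]
 [535.4  89.2]] (np.float64(0.11451333000302427), array([543.08277685,  39.19818194]), array([0.55915673, 0.55915673])) 103.09870372291805
blank [[ 5.535e+02 -4.000e-01]
 [ 5.447e+02  7.770e+01]
 [ 6.036e+02  8.420e+01]
 [ 6.120e+02  6.200e+00]] (np.float64(0.1105218846707916), array([578.45597475,  41.91657732]), array([0.88202273, 0.81616993, 0.82337175, 0.99646318]))
bed edge left x pts [454.56371114  81.10145329] [ 472.97626945 -123.47233531] right near [ 667.58468856 -104.65386865] left near [ 475.54692794 -124.92712812]
wedge world [[ 9.94000e-01 -1.08000e-01  5.00000e-03  5.37268e+02]
 [ 1.08000e-01  9.94000e-01 -5.00000e-03 -5.91940e+01]
 [-4.00000e-03  5.00000e-03  1.00000e+00  1.09261e+02]
 [ 0.00000e+00  0.00000e+00  0.00000e+00  1.00000e+00]] err px 1.4654568117484994
blank in fix [[  5.9 -40.6]
 [  6.   38.1]
 [ 65.3  37.8]
 [ 64.7 -40.7]]
wedge in fix [-17.  -97.1] yaw -0.0064011589598406
```

```bash
python3 go.py 541.4 -66.1 30 0.110
```

```text
t6.95 pos [537.9 -68.4 109.6] rot [3.138 0.004 0.107] F [-0.2  0.5 -1.7] op 0.20
shift cm [ 0.4  -0.21  7.95] twist -0.003
```

Call:
arm_command([
  {"translation": [0.4, -0.2, 2], "twist": -0.003, "gripper": 0},
  {"translation": [0.4, -0.2, 4], "twist": -0.003, "gripper": 0},
  {"translation": [0.4, -0.2, 6], "twist": -0.003, "gripper": 0},
  {"translation": [0.4, -0.2, 7.5], "twist": -0.003, "gripper": 0},
  {"translation": [0.4, -0.2, 8], "twist": -0.003, "gripper": 0},
])

```text
clock: 7.37
eef_pos: [539.9, -65.2, 27.3]
tcp_rot: [3.139, 0.007, 0.111]
contact_force: [-0.7, -0.3, -2.3]
opening: 0.192
```

Call:
arm_command([
  {"translation": [0, 0, 0.3], "twist": 0, "gripper": 0},
  {"translation": [0, 0, 0.3], "twist": 0, "gripper": 0},
  {"translation": [0, 0, 0.3], "twist": 0, "gripper": 0},
  {"translation": [0, 0, 0.3], "twist": 0, "gripper": 0},
  {"translation": [0, 0, 0.3], "twist": 0, "gripper": 0},
])

```text
clock: 7.78
eef_pos: [540.7, -65.2, 25.2]
tcp_rot: [3.139, 0.006, 0.112]
contact_force: [0.5, 0.2, -1.8]
opening: 0.198
```

```bash
python3 go.py 541.4 -66.1 15 0.110;  python3 - <<'E'
from h import *
import pickle
m=camera_model('wrist'); im=grab_frame('wrist'); pickle.dump(m,open('w7.pkl','wb'))
cv2.imwrite('pics/w7.png',im); cv2.imwrite('pics/w7c.png',cv2.resize(im[0:380,210:470],None,fx=1.55,fy=1.55,interpolation=cv2.INTER_CUBIC))
E
```

```text
t7.78 pos [540.7 -65.2  25.2] rot [3.139 0.006 0.112] F [ 0.5  0.2 -1.8] op 0.20
shift cm [0.07 0.09 1.02] twist 0.002
```

View pics/w7c.png

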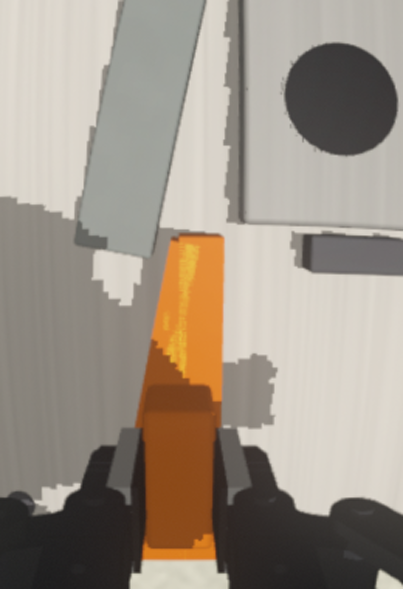

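Call:
arm_command([
  {"translation": [0.1, 0.1, 0.3], "twist": 0, "gripper": 0},
  {"translation": [0.1, 0.1, 0.6], "twist": 0, "gripper": 0},
  {"translation": [0.1, 0.1, 0.9], "twist": 0, "gripper": 0},
  {"translation": [0.1, 0.1, 1.1], "twist": 0, "gripper": 0},
  {"translation": [0.1, 0.1, 1.1], "twist": 0, "gripper": 0},
])

```text
clock: 8.25
eef_pos: [541.1, -66.1, 13.5]
tcp_rot: [3.139, 0.007, 0.111]
contact_force: [0.2, -0.6, -1.2]
opening: 0.198
```

Call:
arm_command([
  {"translation": [0, 0, 0.1], "twist": 0, "gripper": 0},
  {"translation": [0, 0, 0.1], "twist": 0, "gripper": 0},
  {"translation": [0, 0, 0.2], "twist": 0, "gripper": 0},
  {"translation": [0, 0, 0.2], "twist": 0, "gripper": 0},
  {"translation": [0, 0, 0.2], "twist": 0, "gripper": 0},
])

```text
clock: 8.67
eef_pos: [541.1, -66.1, 11.5]
tcp_rot: [3.139, 0.007, 0.111]
contact_force: [-0.9, -0.5, -1.8]
opening: 0.194
```

Call:
arm_command([
  {"translation": [0, 0, 0.05], "twist": 0, "gripper": 0},
  {"translation": [0, 0, 0.1], "twist": 0, "gripper": 0},
  {"translation": [0, 0, 0.15], "twist": 0, "gripper": 0},
  {"translation": [0, 0, 0.15], "twist": 0, "gripper": 0},
  {"translation": [0, 0, 0.15], "twist": 0, "gripper": 0},
])

```text
clock: 9.08
eef_pos: [541.3, -66.1, 10.3]
tcp_rot: [3.139, 0.006, 0.111]
contact_force: [-2.1, 0.4, 4.4]
opening: 0.198
```

Call:
arm_command([
  {"translation": [0, 0, -0.02], "twist": 0, "gripper": 0.3},
  {"translation": [0, 0, -0.02], "twist": 0, "gripper": 0.5},
  {"translation": [0, 0, -0.02], "twist": 0, "gripper": 0.6},
  {"translation": [0, 0, -1.5], "twist": 0, "gripper": 0.6},
  {"translation": [0, 0, -4], "twist": 0, "gripper": 0.6},
])

```text
clock: 9.5
eef_pos: [539.4, -65.8, 48.5]
tcp_rot: [3.14, 0.011, 0.111]
contact_force: [-0.2, -0.2, -0.7]
opening: 0.603
```

Call:
arm_command([
  {"translation": [0, 1, -2], "twist": 0, "gripper": 0.3},
  {"translation": [0, 3, -3], "twist": 0, "gripper": 0},
  {"translation": [0, 5, -3], "twist": 0, "gripper": 0},
  {"translation": [0, 6, -3], "twist": 0, "gripper": 0},
  {"translation": [0, 6, -3], "twist": 0, "gripper": 0},
])

```text
clock: 9.92
eef_pos: [546.5, -126.9, 78.5]
tcp_rot: [3.14, 0.011, 0.109]
contact_force: [0.1, 0.7, -0.8]
opening: -0.001
```

```bash
python3 - <<'E'
from h import *
import pickle
m=camera_model('wrist'); im=grab_frame('wrist'); pickle.dump(m,open('w8.pkl','wb'))
cv2.imwrite('pics/w8.png',im);s=sense();print(s['eef_pos'],s['tcp_rot'],s['opening'])
sd=grab_frame('side');cv2.imwrite('pics/s8c.png',cv2.resize(sd[190:310,270:400],None,fx=5,fy=5,interpolation=cv2.INTER_CUBIC))
E
```

```text
[ 545.94018434 -125.77008918   78.11652652] [3.1405548  0.01185725 0.10942374] 0.0012020156515131597
```

View pics/w8.png

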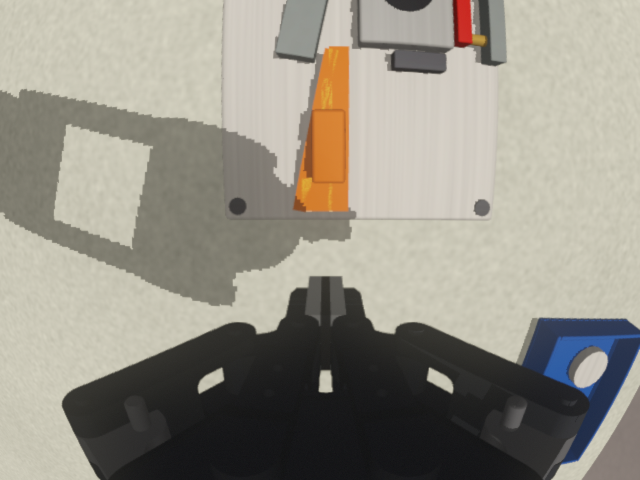

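View pics/s8c.png

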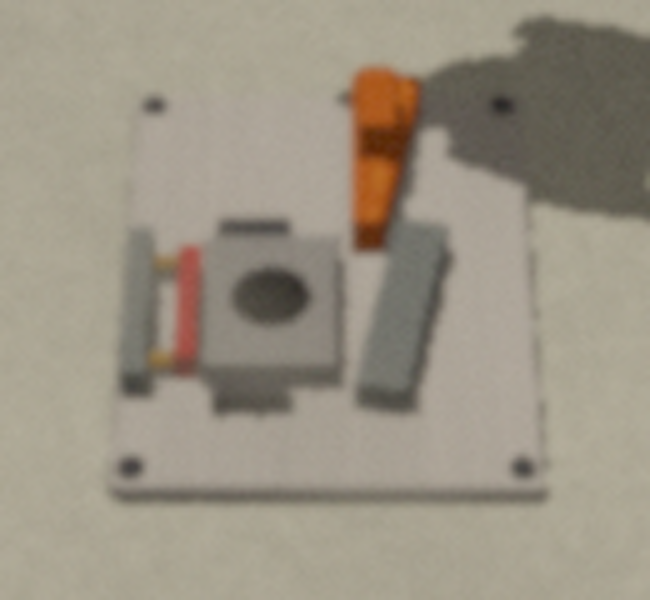

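```bash
cat > fx.py <<'E'
from go import *
FX=np.array([543.1,39.2]);FW=0.110
RF=np.array([[np.cos(FW),-np.sin(FW)],[np.sin(FW),np.cos(FW)]])
def toW(a,b): return RF@[a,b]+FX
def toF(p): return RF.T@(np.array(p)[:2]-FX)
def needF(a,b,z):
    x,y=toW(a,b); print('now F',toF(sense()['eef_pos']).round(1)); need(x,y,z,FW)
E
python3 - <<'E'
from fx import *
import pickle
m=pickle.load(open('w8.pkl','rb'))
for n,p,z in [('nr',(349,47),34),('nl',(329,47),34),('tr',(348,211),34),('tl',(294,208),34),('tab fl',(313,110),58),('tab fr',(345,110),58),('tab rl',(314,182),58),('tab rr',(346,182),58),('fence',(319,62),30),('blank',(359,46),30)]:
    print(n,toF(onz(m,*p,z,True)).round(1))
needF(-17,-165,-15)
E
```

```text
nr [ -0.9 -45.1]
nl [-12.7 -45.2]
tr [  -1.  -144.8]
tl [ -34. -143.]
tab fl [-21.1 -85.3]
tab fr [ -4.3 -85.2]
tab rl [ -20.7 -123.8]
tab rr [  -3.5 -123.8]
fence [-18.7 -53.8]
blank [  5.3 -43.4]
now F [ -15.5 -163.5]
t10.02 pos [ 545.7 -125.    77.9] rot [3.141 0.012 0.11 ] F [0.1 0.7 0.8] op -0.00
shift cm [-0.04  0.14  9.29] twist 0.000
```

Call:
arm_command([
  {"translation": [-0.05, 0.2, 2], "twist": 0, "gripper": 0},
  {"translation": [-0.05, 0.2, 4], "twist": 0, "gripper": 0},
  {"translation": [-0.05, 0.2, 6], "twist": 0, "gripper": 0},
  {"translation": [-0.05, 0.2, 7.5], "twist": 0, "gripper": 0},
  {"translation": [-0.05, 0.2, 7.8], "twist": 0, "gripper": 0},
])

```text
clock: 10.43
eef_pos: [541.9, -125.6, -3.0]
tcp_rot: [-3.14, 0.017, 0.111]
contact_force: [-0.6, 0.3, -0.3]
opening: -0.002
```

```bash
python3 - <<'E'
from fx import *
w=grab_frame('wrist');cv2.imwrite('pics/w9.png',w)
sd=grab_frame('side');cv2.imwrite('pics/s9c.png',cv2.resize(sd[180:310,270:400],None,fx=4.6,fy=4.6,interpolation=cv2.INTER_CUBIC))
needF(-17,-165,-15)
E
```

```text
now F [ -17.9 -164.5]
t10.53 pos [ 543.4 -126.3   -1. ] rot [-3.141  0.015  0.111] F [ 0.1 -0.  -0.1] op 0.00
shift cm [0.11 0.05 1.4 ] twist 0.001
```

View pics/w9.png

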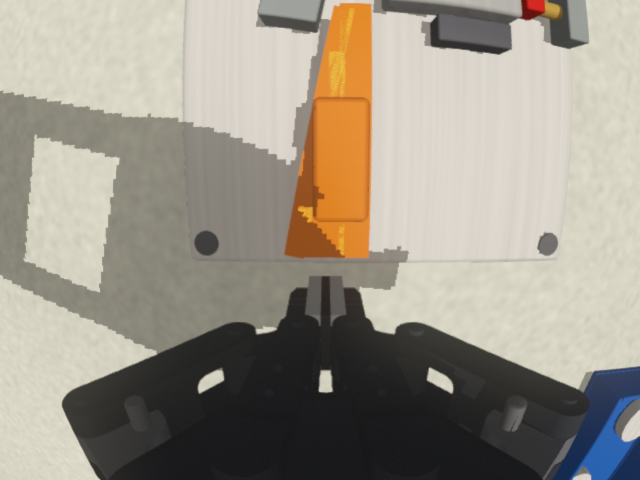

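View pics/s9c.png

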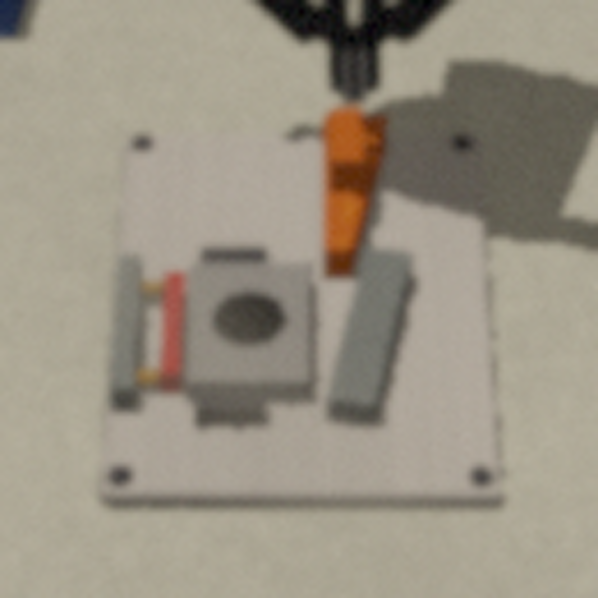

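```bash
python3 - <<'E'
from fx import *
ms=camera_model('side');m=camera_model('wrist')
o,d=ray(ms,346.5,201.7)
for z in (10,20,30,35,40,45,50): q=o+d*(z-o[2])/d[2]; print(z,toF(q).round(1))
o,d=ray(m,325,277,True)
for z in (10,20,30,35,40,45,50): q=o+d*(z-o[2])/d[2]; print('w',z,toF(q).round(1))
E
```

```text
10 [ -18.4 -181.9]
20 [ -18.1 -170.7]
30 [ -17.8 -159.6]
35 [ -17.7 -154.1]
40 [ -17.6 -148.5]
45 [ -17.4 -142.9]
50 [ -17.3 -137.4]
w 10 [ -17.5 -164.6]
w 20 [ -17.3 -160.5]
w 30 [ -17.1 -156.5]
w 35 [ -17.1 -154.5]
w 40 [ -17.  -152.4]
w 45 [ -16.9 -150.4]
w 50 [ -16.8 -148.4]
```

Call:
arm_command([
  {"translation": [0.1, 0.1, 0.4], "twist": 0, "gripper": 0},
  {"translation": [0.1, 0.1, 0.8], "twist": 0, "gripper": 0},
  {"translation": [0.1, 0.1, 1.2], "twist": 0, "gripper": 0},
  {"translation": [0.1, 0.1, 1.3], "twist": 0, "gripper": 0},
  {"translation": [0.1, 0.1, 1.3], "twist": 0, "gripper": 0},
])

```text
clock: 10.95
eef_pos: [544.2, -127.1, -14.1]
tcp_rot: [-3.141, 0.015, 0.111]
contact_force: [0.7, -0.2, -0.8]
opening: 0.001
```

```bash
python3 - <<'E'
from fx import *
needF(-16.5,-136,-14)
E
```

```text
now F [ -17.2 -165.4]
t10.95 pos [ 544.2 -127.1  -14.1] rot [-3.141  0.015  0.111] F [ 0.7 -0.2 -0.8] op 0.00
shift cm [ 0.07 -2.94 -0.01] twist 0.001
```

Call:
arm_command([
  {"translation": [0.1, -0.9, 0], "twist": 0, "gripper": 0},
  {"translation": [0.2, -1.7, 0], "twist": 0, "gripper": 0},
  {"translation": [0.4, -2.7, 0], "twist": 0, "gripper": 0},
  {"translation": [0.5, -3.7, 0], "twist": 0, "gripper": 0},
  {"translation": [0.6, -4.7, 0], "twist": 0, "gripper": 0},
])

```text
clock: 11.37
eef_pos: [545.1, -78.4, -14.0]
tcp_rot: [-3.141, 0.015, 0.111]
contact_force: [-0.2, -1.3, 0.2]
opening: -0.006
```

```bash
python3 - <<'E'
from fx import *
w=grab_frame('wrist');cv2.imwrite('pics/w10.png',w)
needF(-9,-96,-14)
E
```

```text
now F [ -11.1 -115.7]
t11.42 pos [544.8 -77.  -14.2] rot [-3.141  0.015  0.111] F [1.  1.3 1. ] op -0.00
shift cm [ 0.21 -1.97 -0.02] twist 0.001
```

View pics/w10.png

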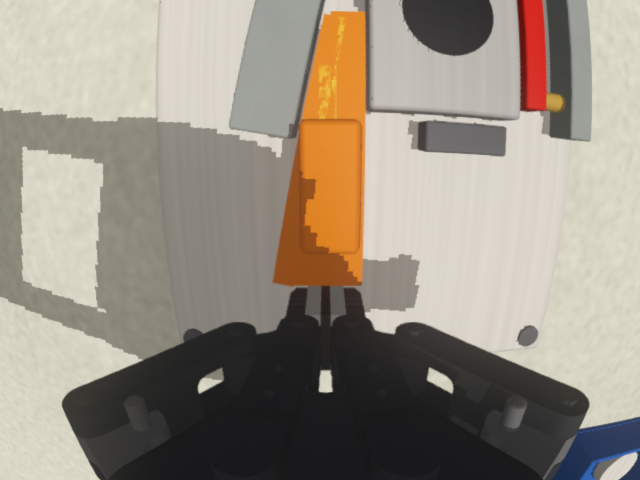

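Call:
arm_command([
  {"translation": [0.1, -0.5, 0], "twist": 0, "gripper": 0},
  {"translation": [0.2, -1.1, 0], "twist": 0, "gripper": 0},
  {"translation": [0.2, -1.6, 0], "twist": 0, "gripper": 0},
  {"translation": [0.3, -2.2, 0], "twist": 0, "gripper": 0},
  {"translation": [0.4, -2.7, 0], "twist": 0, "gripper": 0},
])

```text
clock: 11.83
eef_pos: [545.6, -49.2, -14.2]
tcp_rot: [-3.141, 0.015, 0.111]
contact_force: [0.6, -1.1, 0.9]
opening: -0.002
```

```bash
python3 - <<'E'
from fx import *
w=grab_frame('wrist');cv2.imwrite('pics/w11.png',w)
needF(-5,-80,-14)
E
```

```text
now F [ -7.  -87.5]
t11.88 pos [545.8 -48.6 -14.2] rot [-3.14   0.015  0.111] F [ 0.6  1.  -0.7] op -0.00
shift cm [ 0.2  -0.75 -0.02] twist 0.001
```

View pics/w11.png

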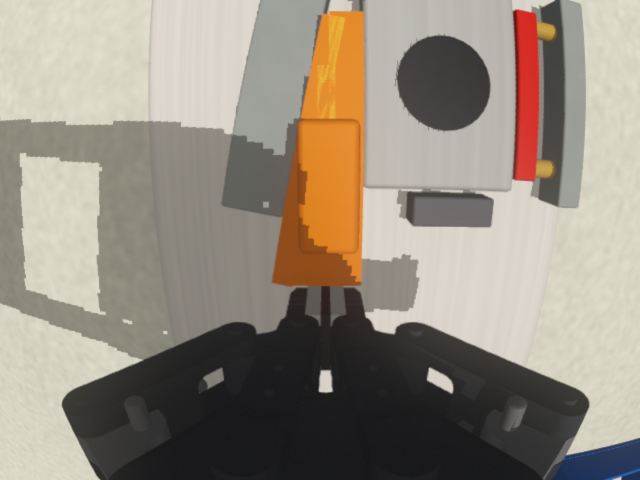

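Call:
arm_command([
  {"translation": [0.05, -0.4, 0], "twist": 0, "gripper": 0},
  {"translation": [0.15, -0.8, 0], "twist": 0, "gripper": 0},
  {"translation": [0.2, -1.2, 0], "twist": 0, "gripper": 0},
  {"translation": [0.3, -1.6, 0], "twist": 0, "gripper": 0},
  {"translation": [0.3, -1.6, 0], "twist": 0, "gripper": 0},
])

```text
clock: 12.3
eef_pos: [547.0, -31.8, -14.2]
tcp_rot: [-3.14, 0.015, 0.112]
contact_force: [0.1, 0.3, 0.0]
opening: -0.001
```

```bash
python3 - <<'E'
from fx import *
w=grab_frame('wrist');cv2.imwrite('pics/w12.png',w)
needF(-5,-66,-14)
E
```

```text
now F [ -4.  -71.1]
t12.35 pos [547.  -31.9 -14.2] rot [-3.14   0.015  0.112] F [-0.1  0.   0.2] op 0.00
shift cm [-0.1  -0.51 -0.02] twist 0.002
```

View pics/w12.png

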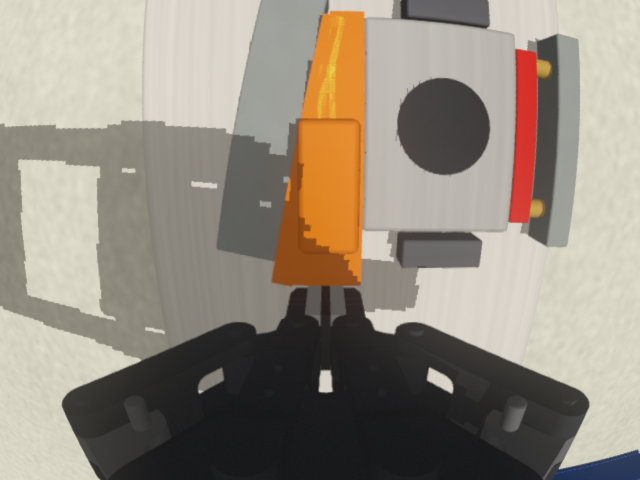

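Call:
arm_command([
  {"translation": [0, -0.3, 0], "twist": 0, "gripper": 0},
  {"translation": [0, -0.6, 0], "twist": 0, "gripper": 0},
  {"translation": [0.05, -0.9, 0], "twist": 0, "gripper": 0},
  {"translation": [0.1, -1.1, 0], "twist": 0, "gripper": 0},
  {"translation": [0.1, -1.1, 0], "twist": 0, "gripper": 0},
])

```text
clock: 12.77
eef_pos: [547.8, -21.0, -13.9]
tcp_rot: [-3.141, 0.013, 0.112]
contact_force: [2.5, -3.3, -0.2]
opening: 0.004
```

```bash
python3 - <<'E'
from fx import *
m=camera_model('wrist');w=grab_frame('wrist');cv2.imwrite('pics/w13.png',w)
needF(-4,-56,-14)
E
```

```text
now F [ -2.  -60.4]
t12.82 pos [547.7 -21.  -13.9] rot [-3.141  0.014  0.112] F [ 2.5 -3.5  0.1] op 0.00
shift cm [-0.2  -0.44  0.01] twist 0.002
```

View pics/w13.png

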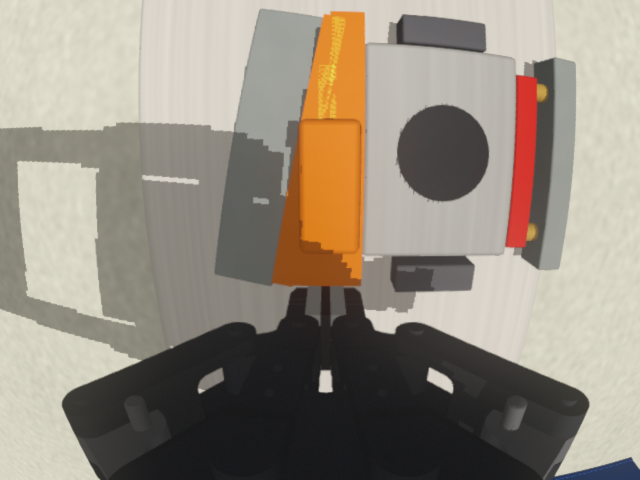

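Call:
arm_command([
  {"translation": [0, -0.15, 0], "twist": 0, "gripper": 0},
  {"translation": [0, -0.3, 0], "twist": 0, "gripper": 0},
  {"translation": [0, -0.45, 0], "twist": 0, "gripper": 0},
  {"translation": [0, -0.6, 0], "twist": 0, "gripper": 0},
  {"translation": [0, -0.6, 0], "twist": 0, "gripper": 0},
])

```text
clock: 13.23
eef_pos: [548.2, -15.6, -13.7]
tcp_rot: [3.141, 0.012, 0.112]
contact_force: [4.1, -6.4, -0.8]
opening: -0.001
```

```bash
python3 - <<'E'
from fx import *
w=grab_frame('wrist');cv2.imwrite('pics/w14.png',w)
needF(-4,-56,-14)
E
```

```text
now F [ -0.9 -55.1]
t13.28 pos [548.3 -15.6 -13.6] rot [3.141 0.012 0.112] F [ 3.6 -6.3  0. ] op 0.00
shift cm [-0.31  0.09  0.04] twist 0.002
```

View pics/w14.png

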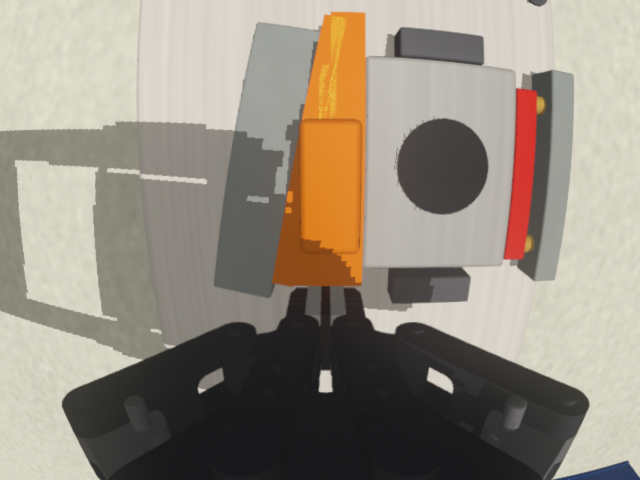

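Call:
arm_command([
  {"translation": [0, 0.3, 0], "twist": 0, "gripper": 0},
  {"translation": [0, 1, 0], "twist": 0, "gripper": 0},
  {"translation": [0, 2, 0], "twist": 0, "gripper": 0},
  {"translation": [0, 3, -2], "twist": 0, "gripper": 0},
  {"translation": [0, 3, -5], "twist": 0, "gripper": 0},
])

```text
clock: 13.7
eef_pos: [549.7, -47.0, 34.5]
tcp_rot: [-3.141, 0.017, 0.111]
contact_force: [0.8, -0.1, 0.2]
opening: -0.002
```

Call:
arm_command([
  {"translation": [0, 0, -4], "twist": 0, "gripper": 0},
  {"translation": [0, 0, -8], "twist": 0, "gripper": 0},
  {"translation": [0, 0, -11], "twist": 0, "gripper": 0},
  {"translation": [0, 0, -12], "twist": 0, "gripper": 0},
  {"translation": [0, 0, -12], "twist": 0, "gripper": 0},
])

```text
clock: 14.12
eef_pos: [553.6, -47.6, 157.4]
tcp_rot: [3.142, 0.012, 0.11]
contact_force: [0.3, -0.3, -0.7]
opening: 0.001
```

Call:
arm_command([
  {"translation": [0, 0, 0], "twist": 0, "gripper": 0},
  {"translation": [0, 0, 0], "twist": 0, "gripper": 0},
  {"translation": [0, 0, 0], "twist": 0, "gripper": 0},
  {"translation": [0, 0, 0], "twist": 0, "gripper": 0},
  {"translation": [0, 0, 0], "twist": 0, "gripper": 0},
])

```text
clock: 14.53
eef_pos: [552.9, -47.6, 156.1]
tcp_rot: [-3.141, 0.014, 0.11]
contact_force: [-0.2, -0.5, -0.5]
opening: -0.002
```

```bash
python3 - <<'E'
from fx import *
import pickle
m=camera_model('wrist');w=grab_frame('wrist');cv2.imwrite('pics/w15.png',w);pickle.dump(m,open('w15.pkl','wb'))
print(sense()['contact_force'],sense()['clock'],sense()['eef_pos'])
cv2.imwrite('pics/w15c.png',cv2.resize(w[20:260,220:490],None,fx=2.4,fy=2.4,interpolation=cv2.INTER_CUBIC))
t=grab_frame('side');cv2.imwrite('pics/s15c.png',cv2.resize(t[190:310,280:400],None,fx=5,fy=5,interpolation=cv2.INTER_CUBIC))
E
```

```text
[0.52660255 0.88032903 0.53852286] 14.5833 [553.06640068 -47.55608233 156.40087319]
```

View pics/w15c.png

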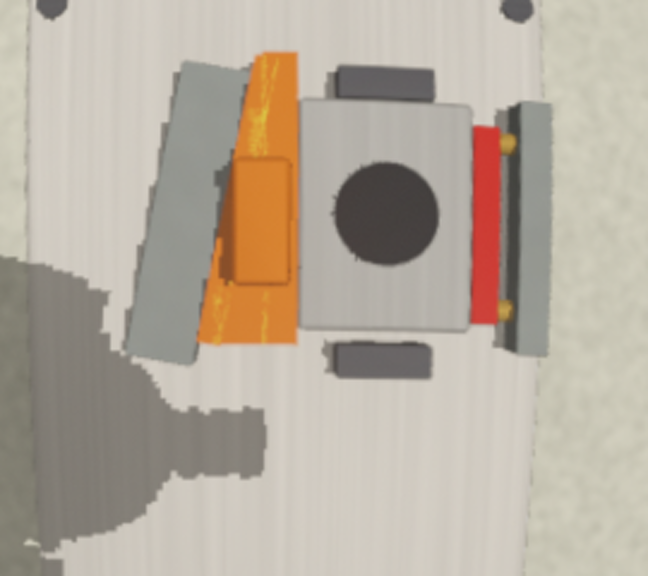

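View pics/s15c.png

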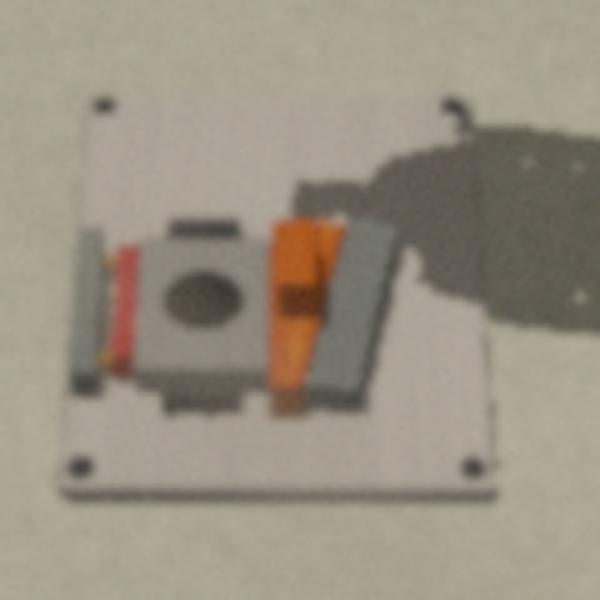

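```bash
python3 - <<'E'
from fx import *
import pickle
m=pickle.load(open('w15.pkl','rb'))
f=lambda u,v:(220+(u+.5)/2.4-.5,20+(v+.5)/2.4-.5)
for n,p,z in [('fence near(-22,-50)',(193,364),30),('fence far',(250,68),30),('blank nl',(301,328),30),('blank fl',(300,102),30),('blank nr',(469,330),30),('wedge nose r',(298,52),34),('wedge rear r',(298,343),34),('wedge rear l',(197,343),34),('tab r',(290,283),58),('tab f',(290,158),58),('rail l face',(522,355),30),('pad r',(498,323),30)]:
    print(n,toF(onz(m,*f(*p),z,True)).round(1))
E
```

```text
fence near(-22,-50) [-21.9 -50.5]
fence far [-2.5 51.7]
blank nl [ 14.9 -38.1]
blank fl [14.3 39.7]
blank nr [ 73.  -37.5]
wedge nose r [13.5 56.6]
wedge rear r [ 13.8 -42.9]
wedge rear l [-20.1 -43. ]
tab r [ 10.3 -22.5]
tab f [10.2 16.3]
rail l face [ 92.5 -45.6]
pad r [ 83.3 -34.7]
```

```bash
python3 - <<'E'
from rig import job
print(job.sign_off())
E
```

```text
the job is handed in; nothing more can be done
None
```

The wedge is jammed in the slot with the blank tight against the red pad, and I handed the job in at about 14.6 s of the 58 s limit.

**What I did:** I gripped the large orange wedge by its tab and laid it flat at the slot mouth. The wrist camera put it at about (-13, -95) mm in the fixture frame. I let go, shut the fingers, and pushed its thick end along the slot in short steps. I then backed off and lifted clear.

**Last checks, with the gripper away:**
- **Wedge:** its origin is at about y = +7 mm and it lies straight against the fence and the blank. It stayed there after release.
- **Blank:** it moved about 8 mm toward the pad.
- **Pad travel:** I estimate about 5 mm from the wedge position. That is over the 3 mm needed and short of the 7 mm where it bottoms; I could not read the travel directly.
- **Force:** the last push read about 7 N, in line with tight but not bottomed.
- **Grey strip:** I never went near it.

**What disagreed:** the first grasp closed on nothing, above the tab. The images showed the real fingertips about 36 mm higher than the reported TCP. After I corrected for that by sight, the grip, laying and push all went as planned.

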